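# Roll the hobby roller along the glued strip to the red line

## Robot

A 7-joint arm with a two-finger parallel gripper is mounted at the origin on a cart in front of the work surface, level with it; the furniture and walls round the work are solid. World frame = base frame: x ahead of the robot, y to its left, z up, the work surface at z = 0. Lengths are in m, angles in rad, forces in N, time in s.
With the tool pointing down it reaches from about 0.375 to 0.925 m from the base axis. Payload 3.1 kg.
Tool frame: the origin (TCP) lies at the very end of the fingers, on their centre line; the grasp point (between the pads) lies 19 mm behind it (arm.grip_point_offset is the distance from the TCP to the grasp point, in m); z points along the fingers, y is the line along which they close (so a half turn about z gives the same grasp; the last joint's range is limited). The gripper opens to 85 mm and grips with 20 to 120 N. Pads are 22 mm wide; open, the fingers measure 114 mm over their backs; the gripper's body (76 mm by 85 mm) begins 54 mm behind the grasp point. The pads swing forward as they close: fully open they stand 13 mm farther back than shut.
Start: joints at [1.145, 0.383, 0.044, 1.598, -0.018, 1.161, -0.05], TCP at [0.209, -0.615, 0.231] pointing down, gripper open.
Joint ranges: [-2.61, 2.61], [-0.41, 2.15], [-1.48, 1.57], [0, 2.5], [-1.57, 4.71], [0.05, 1.97], [-2.85, 2.85]. Speed limits (rad/s): [2.79, 2.79, 3.14, 3.14, 3.14, 3.14, 3.14].

## Interface

Orientations are given as a unit quaternion [w, x, y, z].
In Python, from station import arm, vision gives the robot as it stands.
- The arm moves only by the tool jog_arm, never from a script. Its argument "targets" is a list of rows, each an object with "gripper": the opening, from -1 (shut) to 1 (fully open); "delta_pos": the shift along the tool's x, y, z as a fraction of full scale, a list of three; "twist": the turn, a rotation vector about the tool's x, y, z as a fraction of full scale, a list of three. In form: [{"gripper": gripper, "delta_pos": [x, y, z], "twist": [ax, ay, az]}, ...]. A call has 1 to 12 rows; each row is the pose to reach, as a shift and turn from the pose commanded when the call began, along the tool's axes at that moment; what a row does not reach only later rows make up. Full scale, the value 1, is 200 mm for a shift and 45 degrees for a turn. A row lasts 1/12 s, in which the tool goes at most 41.7 mm and 7.16 degrees, less where a joint would pass 70% of its speed; a pose out of reach is approached as far as the arm can. A call with a number of a shift or a turn outside -1 to 1 is refused whole. A call with a gripper value outside its range is refused whole. The fingers move at their own pace and stop on an object; the grip force is fixed at half the most. Time passes only in rows, so rows that repeat a pose let the fingers close. It gives the time, the measured TCP pose, the force, the opening and the grip force at its end, in the units of the state.
- arm.get_state(): the state, without advancing time (a new reading comes with each control period).
- vision.camera(name): name is "scene" or "top" or "wrist"; returns the picture (400x640x3 uint8, red, green, blue); there is no depth.
- vision.calibration(name): a dict with "intrinsics" (3x3 intrinsics, pixels), "world_from_camera" (4x4, takes a point from camera to world coordinates). Camera axes: x right, y up, looking along -z (the intrinsics and any distortion apply to the point x, -y, -z); pixel columns grow to the right and rows downward; lengths in m; the calibration is good to about 2 mm. A picture is of the moment at which its call begins: read the wrist's pose just before it. calibration takes no time and is no camera call; for the wrist camera it gives the pose at the moment of the call.
- arm.hand_in(): hands the job in; it is judged then, once.
The state is a dict: "clock": time; "joint_positions": joint angles; "joint_vel": joint speeds; "tau": joint torques, N m; "tool_pos": TCP position; "orientation": TCP orientation; "force": force on the tool from outside, world axes, zero at the start; "ft_torque": the same for the moment, N m; "grip_width": opening from 0.0 (shut) to 1.0 (fully open); "grip_force": force on a finger pad.
Only numpy, scipy, OpenCV 4.12 (cv2) and the standard library are available. Lean on these libraries where they do the work, as an engineer would, in place of code of your own. Each camera call takes 0.05 s, during which the arm holds its last target. There are 200 camera calls.

## Task

The brown strip on the gluing board has just been glued down: press it by rolling the white roller along it with your fingertips on top of the roller, so that it turns as it goes, until it lies still squarely over the red line. Push the roller only by its top, never from behind or at its sides, and do not lift it off the board. Let go at the end, and leave everything else where it is.

Things in the scene. Friction and masses are not known exactly. Their poses are not given: they have to be found in the camera images.
- roller: White roller, blue bands and stripe: loose cylinder, 44 mm diameter, 116 mm long, 0.14-0.28 kg. Origin at its centre; x is its axle, across the board; y, z turn as it rolls. Starts near the board's -y end, top 56 mm above the desk. Slows by about 0.6 m/s2 when let go. A fingertip on its top travels twice as far as the roller, so use several short strokes.
- mark: Stop mark, fixed to the board: a thin flat red line across the board, 12.5 mm above the desk, with a 16 mm wide brass clip at the board's far (+x) edge that stands up to 6 mm above the board. Origin on the desk under the middle of the line; x along the line, y along the board, pointing away from the roller's starting place.
- board: Pale wooden gluing board, fixed, 150 (x) by 340 (y) by 12 mm thick, a brown flush strip 70 mm wide along its middle and a dark stop bar 10 mm high, 12 mm wide, across each end. Origin under its centre, on the desk; y is its long direction, in which the roller rolls (toward +y). The red line lies 7 to 16 cm from the roller's start.
- lens (a point): Centre of the lens of the black ring magnifier, furniture that stands fixed behind the board: about 155 mm across, upright, 40 to 60 mm deep (x), facing the robot, reaching to 0.18 m above the desk. An obstacle: pass in front of it or well above.
- spool: Small black thread spool standing on the board, 30 mm across, 32 mm tall. A bystander; origin under its middle.
- tape_roll: Roll of tan tape lying flat, 96 mm across, 25 mm tall. A bystander; origin under its middle.
- bead_pot_red: Clear pot with a white lid and red beads, 36 mm across, 33 mm tall. A bystander; origin under its middle.
- bead_pot_green: Clear pot with a teal lid and green beads, 36 mm across, 33 mm tall. A bystander; origin under its middle.
- cutters: Blue-handled cutting pliers lying flat, 130 x 43 x 12 mm. A bystander; origin under its middle.
- tub: Low white tub with beads, 76 x 76 x 41 mm. A bystander; origin under its middle.
- bench_block: Square steel bench block on a black base, 60 x 60 x 15 mm. A bystander; origin under its middle.

How it is judged:
On the way:
1. on its way along the board the roller has turned well past a quarter turn by rolling (angle between roller's own z axis and vertical above 1.9 rad and y of roller in the frame of board between -0.09 and -0.005 m and height (world z) of roller below 0.04 m), for 0.05 s.
At the end, for the whole second after the job is handed in: The roller lies at rest on the board, its axle within 10 mm of the red line along the board, within 0.15 rad of parallel to it and not shifted more than 25 mm sideways from the board's middle, and nothing touches it but the board (y of roller in the frame of mark between -0.01 and 0.01 m and x of roller in the frame of mark between -0.025 and 0.025 m and angle between the x axis of roller and the x axis of mark, either way round below 0.15 rad and height (world z) of roller between 0.031 and 0.037 m and linear speed of roller below 0.01 m/s and angular speed of roller below 0.4 rad/s).
It fails at once if the roller is lifted off the board (more than 8 mm) (height (world z) of roller above 0.042 m).
It fails at once if the fingers touch the roller while they reach clearly (10 mm or more) below its top: pushed from the side or pinched (contact force between the fingers and roller above 0.5 N and height (world z) of the grasp point below 0.063 m).
It fails at once if the roller falls off the board (height (world z) of roller below 0.028 m).
It fails at once if a bystander is shifted by more than 10 mm (distance of any of spool, tape_roll, bead_pot_red, bead_pot_green, cutters, tub, bench_block from where it was at the start of the episode above 0.01 m).
It also fails if it takes over 58 s, if anything falls off the work surface, if the arm or the gripper's body presses on something with over 40 N, if the wrist force passes 120 N, or if a joint passes its speed limit or range.

## Working session

There is one attempt and no reset: what is moved stays moved. The work goes in short steps, Python scripts to look and compute and a tool call to move; the robot and the scene stay as the last step left them, time stands still between calls to the robot, and variables do not carry over. Pictures are saved under pics/ and viewed, at most 10 in all, crops included, and the job is handed in when it is done.

Besides the shell and the picture viewer there is one more tool, called after "Call:" by a JSON object that holds its "name" and its "arguments". jog_arm: Moves the arm, as the interface text tells. Its arguments: {"type":"object","properties":{"targets":{"type":"array","items":{"type":"object","properties":{"gripper":{"type":"number"},"delta_pos":{"type":"array","items":{"type":"number","minimum":-1,"maximum":1}},"twist":{"type":"array","items":{"type":"number","minimum":-1,"maximum":1}}}}}},"required":["targets"]}

```bash
mkdir -p pics; python3 - <<'E'
from station import arm, vision
import cv2, json
s=arm.get_state(); print({k:s[k] for k in('clock','tool_pos','orientation','grip_width')}, arm.grip_point_offset)
for n in('scene','top'):
    c=vision.calibration(n); print(n,c)
    cv2.imwrite(f'pics/{n}0.png',vision.camera(n)[:,:,::-1])
E
```

```text
{'clock': 0.0, 'tool_pos': array([ 0.20897253, -0.61446457,  0.22985238]), 'orientation': array([-1.32270534e-03,  9.86589588e-01,  1.63215048e-01, -2.87458284e-04]), 'grip_width': 1.0005026818787137} 0.0187
scene {'intrinsics': array([[451.55468929,   0.        , 324.37792914],
       [  0.        , 451.55468929, 206.7642068 ],
       [  0.        ,   0.        ,   1.        ]]), 'world_from_camera': array([[-0.80572653,  0.34118399, -0.48414693, -0.07866231],
       [-0.5919747 , -0.43731622,  0.67699371,  0.8103089 ],
       [ 0.01925411,  0.83207452,  0.55432957,  0.84312145],
       [ 0.        ,  0.        ,  0.        ,  1.        ]])}
top {'intrinsics': array([[439.54672543,   0.        , 311.11047522],
       [  0.        , 439.54672543, 201.81313758],
       [  0.        ,   0.        ,   1.        ]]), 'world_from_camera': array([[-0.01468408,  0.9958384 , -0.08994584,  0.42092966],
       [-0.99966097, -0.01655558, -0.02009631, -0.0975679 ],
       [-0.02150178,  0.08962025,  0.99574389,  1.46676682],
       [ 0.        ,  0.        ,  0.        ,  1.        ]])}
```

View pics/scene0.png

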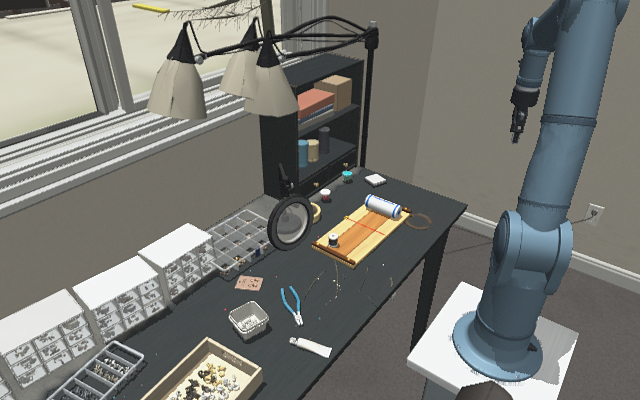

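View pics/top0.png

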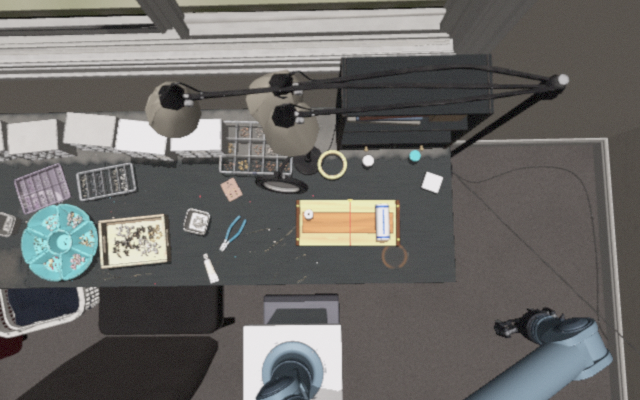

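The scene view shows the board with the roller at about (383,207) and the red line at about (365,225). In the top view the board spans (298–399, 200–246), with the roller at (383,223), the red line at column 350, the spool at (308,215) and the magnifier at (282,184).

```bash
cat > h.py <<'E'
from station import arm, vision
import cv2, numpy as np
def ray(n,uv,c=None):
    c=c or vision.calibration(n); K=c['intrinsics'];T=c['world_from_camera']
    p=np.linalg.inv(K)@[uv[0],uv[1],1]; d=T[:3,:3]@[p[0],-p[1],-p[2]]
    return T[:3,3],d
def onz(n,uv,z,c=None):
    o,d=ray(n,uv,c); return o+d*(z-o[2])/d[2]
def tri(a,uva,b,uvb):
    o1,d1=ray(a,uva);o2,d2=ray(b,uvb)
    t=np.linalg.lstsq(np.c_[d1,-d2],o2-o1,rcond=None)[0]
    p,q=o1+d1*t[0],o2+d2*t[1]; return (p+q)/2,np.linalg.norm(p-q)
def blobs(hsv,lo,hi,box,minA=8):
    m=cv2.inRange(hsv,np.array(lo),np.array(hi)); k=np.zeros_like(m); x0,y0,x1,y1=box; k[y0:y1,x0:x1]=m[y0:y1,x0:x1]
    n,l,s,c=cv2.connectedComponentsWithStats(k,connectivity=8)
    return sorted([(int(s[i,4]),c[i],np.argwhere(l==i)[:,::-1].astype(np.float32)) for i in range(1,n) if s[i,4]>=minA],key=lambda t:-t[0])
E
python3 - <<'E'
from h import *
np.set_printoptions(precision=4,suppress=True)
R={}
for n,box in(('top',(290,190,410,255)),('scene',(305,185,420,270))):
    im=cv2.imread(f'pics/{n}0.png'); hsv=cv2.cvtColor(im,cv2.COLOR_BGR2HSV)
    for nm,lo,hi in(('red',(0,170,120),(9,255,255)),('blue',(95,70,60),(130,255,255)),('white',(90,0,140),(130,70,255)),('pale',(15,40,120),(30,160,255))):
        for A,c,p in blobs(hsv,lo,hi,box)[:4]:
            r=cv2.minAreaRect(p); print(n,nm,A,c,np.round(cv2.boxPoints(r),1).tolist(), onz(n,c,0.0125 if nm in('red','pale') else .05))
    x0,y0,x1,y1=box
    R[n]=cv2.resize(im[y0:y1,x0:x1],None,fx=6 if n=='top' else 6,fy=6,interpolation=cv2.INTER_CUBIC)
cv2.imwrite('pics/topc.png',R['top']);cv2.imwrite('pics/scenec.png',R['scene'])
E
```

```text
top blue 13 [381.0769 206.0769] [[376.0, 206.0], [387.0, 206.0], [387.0, 207.0], [376.0, 207.0]] [ 0.5314 -0.2943  0.05  ]
top blue 12 [382.5 237. ] [[388.0, 237.0], [388.0, 237.0], [377.0, 237.0], [377.0, 237.0]] [ 0.432 -0.296  0.05 ]
top white 161 [382.8944 221.7391] [[375.8999938964844, 205.0], [388.0, 204.60000610351562], [389.1000061035156, 238.6999969482422], [377.0, 239.10000610351562]] [ 0.4808 -0.2987  0.05  ]
top pale 3774 [343.5376 222.7909] [[295.5, 245.0], [296.1000061035156, 198.3000030517578], [399.5, 199.5], [398.8999938964844, 246.10000610351562]] [ 0.4809 -0.1743  0.0125]
scene red 10 [371.2 228.5] [[367.79998779296875, 227.39999389648438], [368.20001220703125, 226.60000610351562], [375.0, 230.0], [374.6000061035156, 230.8000030517578]] [ 0.46   -0.1955  0.0125]
scene red 8 [363.375 225.125] [[360.79998779296875, 224.39999389648438], [361.20001220703125, 223.60000610351562], [366.0, 226.0], [365.6000061035156, 226.8000030517578]] [ 0.4888 -0.1957  0.0125]
scene blue 28 [394.3571 210.0714] [[390.5, 216.0], [395.8999938964844, 203.10000610351562], [398.3999938964844,
[... 826 characters left out ...]
.0, 189.0], [325.5, 190.6999969482422], [323.3999938964844, 193.89999389648438]] [ 0.672  -0.2282  0.05  ]
scene pale 2264 [361.0517 233.2155] [[314.3999938964844, 242.1999969482422], [381.20001220703125, 182.8000030517578], [410.6000061035156, 215.8000030517578], [343.79998779296875, 275.20001220703125]] [ 0.4719 -0.1556  0.0125]
scene pale 80 [315.85 210.8 ] [[310.79998779296875, 202.0], [319.20001220703125, 201.10000610351562], [321.5, 221.10000610351562], [313.0, 222.0]] [ 0.6547 -0.1677  0.0125]
scene pale 25 [316.52 248.2 ] [[311.20001220703125, 246.60000610351562], [312.0, 245.0], [322.3999938964844, 250.1999969482422], [321.6000061035156, 251.8000030517578]] [ 0.5359 -0.0144  0.0125]
```

View pics/topc.png

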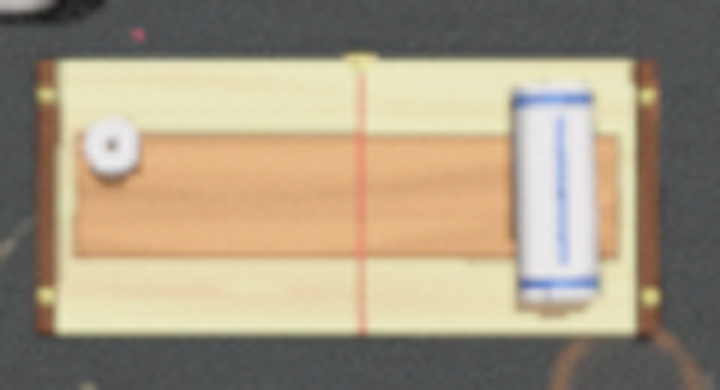

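View pics/scenec.png

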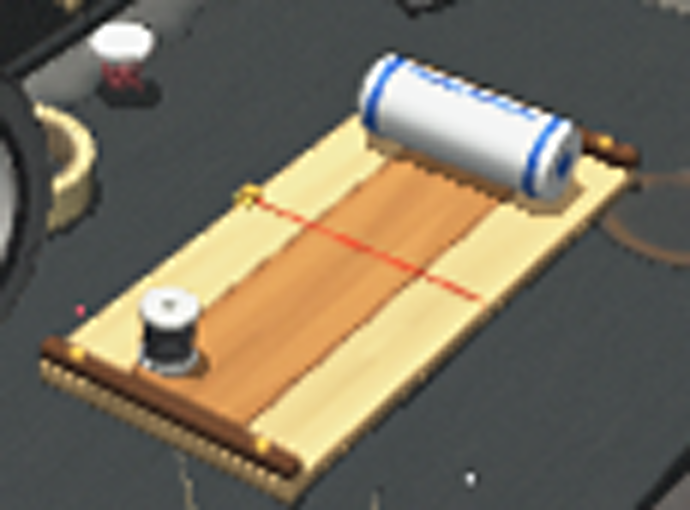

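Top crop: the roller silhouette spans (513–600, 80–305), the red line runs from (360,65) to (362,333), and the spool is at (112,146). Scene crop: the roller ends are at about (375,85) and (560,165), and the brass clip is at (248,195).

```bash
python3 - <<'E'
from h import *
np.set_printoptions(precision=4,suppress=True)
t=lambda x,y:((x+.5)/6-.5+290,(y+.5)/6-.5+190)
s=lambda x,y:((x+.5)/6-.5+305,(y+.5)/6-.5+185)
print('line',onz('top',t(361,66),.0125),onz('top',t(362,332),.0125), onz('scene',s(255,200),.0125),onz('scene',s(478,298),.0125))
print('roller ctr',onz('top',t(556.5,193),.036))
print('bands',onz('top',t(552,99),.05),onz('top',t(558,284),.05))
print('board corners',[onz('top',t(*p),z)[:2] for p,z in(((40,60),.022),((38,335),.022),((658,60),.022),((656,335),.022))])
# height: stripe ends in both views; band ends; line end
for a,b in(((560,117),(412,67)),((563,262),(537,115)),((361,66),(255,200)),((362,332),(478,298)),((112,146),(169,305))): print(tri('top',t(*a),'scene',s(*b)))
g=vision.camera('top')[:,:,::-1]
E
```

```text
line [ 0.5543 -0.1965  0.0125] [ 0.4079 -0.1937  0.0125] [ 0.5512 -0.197   0.0125] [ 0.4129 -0.1946  0.0125]
roller ctr [ 0.4814 -0.2988  0.036 ]
bands [ 0.5313 -0.2959  0.05  ] [ 0.4322 -0.2962  0.05  ]
board corners [array([ 0.5597, -0.0194]), array([ 0.4089, -0.0166]), array([ 0.554 , -0.3584]), array([ 0.4041, -0.3524])]
(array([ 0.5203, -0.2992,  0.0577]), np.float64(0.001515895928377057))
(array([ 0.4429, -0.2985,  0.0581]), np.float64(0.0019422586787248152))
(array([ 0.5531, -0.1972,  0.0117]), np.float64(0.0028746032266433207))
(array([ 0.4097, -0.1926,  0.015 ]), np.float64(0.004012954707195779))
(array([ 0.5103, -0.0589,  0.0444]), np.float64(0.00038830366952041084))
```

Call:
{"name": "jog_arm", "arguments": {"targets": [{"gripper": -0.1, "delta_pos": [0.89, -0.51, 0], "twist": [0, 0, -0.79]}, {"gripper": -0.1, "delta_pos": [0.89, -0.51, 0], "twist": [0, 0, -0.79]}, {"gripper": -0.1, "delta_pos": [0.89, -0.51, 0], "twist": [0, 0, -0.79]}, {"gripper": -0.1, "delta_pos": [0.89, -0.51, 0], "twist": [0, 0, -0.79]}, {"gripper": -0.1, "delta_pos": [0.89, -0.51, 0], "twist": [0, 0, -0.79]}, {"gripper": -0.1, "delta_pos": [0.89, -0.51, 0], "twist": [0, 0, -0.79]}, {"gripper": -0.1, "delta_pos": [0.89, -0.51, 0], "twist": [0, 0, -0.79]}, {"gripper": -0.1, "delta_pos": [0.89, -0.51, 0], "twist": [0, 0, -0.79]}, {"gripper": -0.1, "delta_pos": [0.89, -0.51, 0], "twist": [0, 0, -0.79]}]}}

```text
clock: 0.9
tool_pos: [0.3432, -0.4629, 0.231]
orientation: [-0.0, 0.89, 0.455, -0.001]
force: [-0.4, 0.6, -0.0]
grip_width: 0.451
grip_force: 0.0
```

Call:
{"name": "jog_arm", "arguments": {"targets": [{"gripper": -0.1, "delta_pos": [1, 0.095, 0.3], "twist": [0, 0, -0.77]}, {"gripper": -0.1, "delta_pos": [1, 0.095, 0.3], "twist": [0, 0, -0.77]}, {"gripper": -0.1, "delta_pos": [1, 0.095, 0.3], "twist": [0, 0, -0.77]}, {"gripper": -0.1, "delta_pos": [1, 0.095, 0.3], "twist": [0, 0, -0.77]}, {"gripper": -0.1, "delta_pos": [1, 0.095, 0.3], "twist": [0, 0, -0.77]}, {"gripper": -0.1, "delta_pos": [1, 0.095, 0.3], "twist": [0, 0, -0.77]}, {"gripper": -0.1, "delta_pos": [1, 0.095, 0.3], "twist": [0, 0, -0.77]}, {"gripper": -0.1, "delta_pos": [1, 0.095, 0.3], "twist": [0, 0, -0.77]}, {"gripper": -0.1, "delta_pos": [1, 0.095, 0.3], "twist": [0, 0, -0.77]}]}}

```text
clock: 1.65
tool_pos: [0.4754, -0.3132, 0.1714]
orientation: [0.0, 0.715, 0.699, -0.001]
force: [-1.2, -0.3, 0.5]
grip_width: 0.449
grip_force: 0.0
```

```bash
python3 - <<'E'
from h import *
s=arm.get_state();print(s['tool_pos'],s['orientation'],s['grip_width'],s['force'])
c=vision.calibration('wrist');print(c['world_from_camera'].round(3))
cv2.imwrite('pics/w0.png',vision.camera('wrist')[:,:,::-1])
E
```

```text
[ 0.47540131 -0.31323107  0.1713752 ] [ 2.58626215e-04  7.15258572e-01  6.98859458e-01 -7.52178518e-04] 0.44932494998913985 [-1.17574443 -0.33782308  0.54877926]
[[ 1.     0.022  0.007  0.477]
 [-0.023  0.957  0.29  -0.24 ]
 [-0.001 -0.29   0.957  0.314]
 [ 0.     0.     0.     1.   ]]
```

View pics/w0.png

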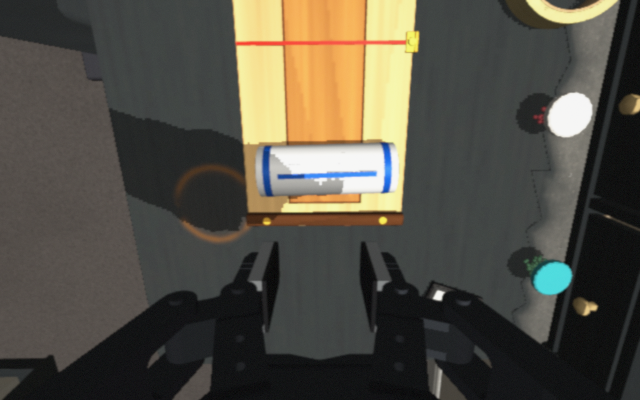

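The wrist picture shows the roller at about (327,168), the red line along row 42 (columns 237–408) and the clip at (412,41). The two fingertips at the bottom are parallel to the axle.

```bash
cat > meas.py <<'E'
from h import *
np.set_printoptions(precision=4,suppress=True)
def measure(save=None):
    s=arm.get_state(); c=vision.calibration('wrist'); im=np.ascontiguousarray(vision.camera('wrist')[:,:,::-1])
    if save: cv2.imwrite(save,im)
    hsv=cv2.cvtColor(im,cv2.COLOR_BGR2HSV); H,S,V=cv2.split(hsv)
    m=(((S<75)&(V>105))|((H>95)&(H<130)&(S>90)&(V>90))).astype(np.uint8); m[:,:225]=0;m[:,430:]=0;m[240:]=0
    m=cv2.morphologyEx(m,cv2.MORPH_CLOSE,np.ones((7,7),np.uint8))
    n,l,st,ct=cv2.connectedComponentsWithStats(m); i=1+np.argmax(st[1:,4])
    r=cv2.minAreaRect(np.argwhere(l==i)[:,::-1].astype(np.float32)); p=onz('wrist',r[0],.034,c)
    b=sorted(cv2.boxPoints(r).tolist()); L=np.mean(b[:2],0);R=np.mean(b[2:],0)
    a=onz('wrist',R,.04,c)-onz('wrist',L,.04,c)
    print('tool',s['tool_pos'],'F',s['force'],'t',round(s['clock'],2)); print('roller px',r,'pos',p[:2],'yaw',np.arctan2(a[1],a[0]).round(4),'len',np.linalg.norm(a).round(4))
    red=((H<8)&(S>150)&(V>140)).astype(np.uint8); red[:,:225]=0;red[:,430:]=0
    n,l,st,ct=cv2.connectedComponentsWithStats(red)
    if n>1:
        i=1+np.argmax(st[1:,4]); q=np.argwhere(l==i)[:,::-1].astype(np.float32)
        d=cv2.fitLine(q,cv2.DIST_L2,0,.01,.01).ravel(); f=lambda u:onz('wrist',(u,d[3]+(u-d[2])*d[1]/d[0]),.0125,c)
        A,B=f(q[:,0].min()),f(q[:,0].max()); M=(A+B)/2;e=(B-A)/np.linalg.norm(B-A)
        w=p-M; print('line',A[:2],B[:2],'yaw',np.arctan2(e[1],e[0]).round(4),'roller in mark x,y',w@e, -w[0]*e[1]+w[1]*e[0])
if __name__=='__main__': 
    import sys; measure(sys.argv[1] if len(sys.argv)>1 else None)
E
python3 meas.py
```

```text
tool [ 0.4754 -0.3132  0.1715] F [-0.7367 -0.0178  0.5712] t 1.7
roller px ((327.65203857421875, 152.68563842773438), (125.33313751220703, 150.5625457763672), 82.69424438476562) pos [ 0.4829 -0.2855] yaw 0.1052 len 0.1259
line [ 0.4071 -0.1949] [ 0.5488 -0.1972] yaw -0.016 roller in mark x,y 0.006396258362467311 -0.08937443629918077
```

```bash
sed -i 's/(((S<75)&(V>105))|/(((S<75)\&(V>105)\&~((H>8)\&(H<40)\&(S>30)))|/; s/MORPH_CLOSE,np.ones((7,7)/MORPH_OPEN,np.ones((5,5)/' meas.py; python3 meas.py pics/w1.png; python3 -c "
from h import *
im=cv2.imread('pics/w1.png');h=cv2.cvtColor(im,cv2.COLOR_BGR2HSV)
for p in((327,150),(290,185),(250,120),(400,120),(327,190)):print(p,h[p[1],p[0]])
print(onz('wrist',(327,169),.036))"
```

```text
tool [ 0.4756 -0.313   0.1716] F [ 0.4116  0.4139 -0.7607] t 1.75
roller px ((326.5577087402344, 169.09474182128906), (49.1190071105957, 141.6068878173828), 88.42345428466797) pos [ 0.482  -0.2995] yaw 0.0054 len 0.1202
line [ 0.4073 -0.1947] [ 0.5491 -0.1974] yaw -0.019 roller in mark x,y 0.005787997951517951 -0.10333358415158418
(327, 150) [ 30   5 223]
(290, 185) [ 24   8 167]
(250, 120) [ 26  89 247]
(400, 120) [ 28  82 247]
(327, 190) [ 24   9 144]
[ 0.48256454 -0.29852439  0.036     ]
```

Call:
{"name": "jog_arm", "arguments": {"targets": [{"gripper": -0.1, "delta_pos": [0.03, 0.025, 0.2], "twist": [0, 0, 0]}, {"gripper": -0.1, "delta_pos": [0.03, 0.025, 0.4], "twist": [0, 0, 0]}, {"gripper": -0.1, "delta_pos": [0.03, 0.025, 0.5], "twist": [0, 0, 0]}, {"gripper": -0.1, "delta_pos": [0.03, 0.025, 0.525], "twist": [0, 0, 0]}, {"gripper": -0.1, "delta_pos": [0.03, 0.025, 0.525], "twist": [0, 0, 0]}, {"gripper": -0.1, "delta_pos": [0.03, 0.025, 0.525], "twist": [0, 0, 0]}]}}

```text
clock: 2.3
tool_pos: [0.4828, -0.3054, 0.0674]
orientation: [0.001, 0.714, 0.7, 0.0]
force: [0.0, 0.9, 0.0]
grip_width: 0.449
grip_force: 0.0
```

```bash
python3 meas.py pics/w2.png
```

```text
tool [ 0.4828 -0.3054  0.0674] F [0.0249 0.918  0.0064] t 2.3
roller px ((327.0, 211.0), (56.0, 204.0), 90.0) pos [ 0.4871 -0.2937] yaw -0.0193 len 0.1115
line [ 0.4335 -0.1954] [ 0.5442 -0.1973] yaw -0.0168 roller in mark x,y -5.821529475226765e-05 -0.09739927868176293
```

View pics/w2.png

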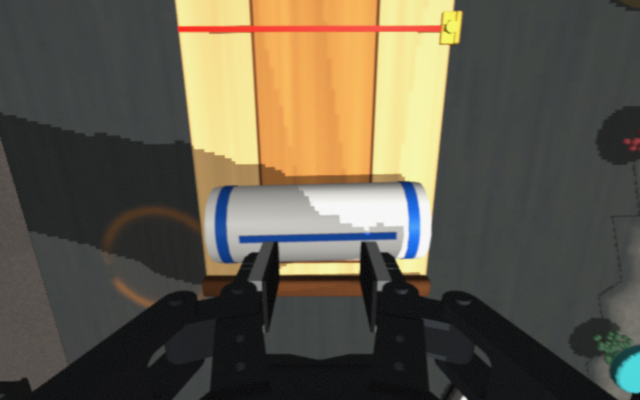

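The wrist view shows both fingertips just above the roller, either side of (320,245). The roller spans (205–431, 183–265) and the red line lies on row 28.

Call:
{"name": "jog_arm", "arguments": {"targets": [{"gripper": -0.1, "delta_pos": [0, 0, 0.035], "twist": [0, 0, 0]}, {"gripper": -0.1, "delta_pos": [0, 0, 0.05], "twist": [0, 0, 0]}, {"gripper": -0.1, "delta_pos": [0, 0, 0.06], "twist": [0, 0, 0]}, {"gripper": -0.1, "delta_pos": [0, 0, 0.06], "twist": [0, 0, 0]}]}}

```text
clock: 2.68
tool_pos: [0.4825, -0.3045, 0.0548]
orientation: [0.001, 0.713, 0.701, 0.0]
force: [0.3, -0.2, 1.0]
grip_width: 0.45
grip_force: 0.4
```

Call:
{"name": "jog_arm", "arguments": {"targets": [{"gripper": -0.1, "delta_pos": [0, 0, 0.01], "twist": [0, 0, 0]}, {"gripper": -0.1, "delta_pos": [0, 0, 0.01], "twist": [0, 0, 0]}]}}

```text
clock: 2.85
tool_pos: [0.4826, -0.3057, 0.0546]
orientation: [0.001, 0.714, 0.701, -0.001]
force: [-3.7, -0.1, 10.6]
grip_width: 0.453
grip_force: 5.5
```

Call:
{"name": "jog_arm", "arguments": {"targets": [{"gripper": -0.1, "delta_pos": [0.02, 0, 0], "twist": [0, 0, 0]}, {"gripper": -0.1, "delta_pos": [0.045, 0, 0], "twist": [0, 0, 0]}, {"gripper": -0.1, "delta_pos": [0.07, 0, 0], "twist": [0, 0, 0]}, {"gripper": -0.1, "delta_pos": [0.095, 0, 0], "twist": [0, 0, 0]}, {"gripper": -0.1, "delta_pos": [0.12, 0, 0], "twist": [0, 0, 0]}, {"gripper": -0.1, "delta_pos": [0.14, 0, 0], "twist": [0, 0, 0]}, {"gripper": -0.1, "delta_pos": [0.14, 0, 0], "twist": [0, 0, 0]}, {"gripper": -0.1, "delta_pos": [0.14, 0, 0], "twist": [0, 0, 0]}]}}

```text
clock: 3.52
tool_pos: [0.4825, -0.2769, 0.0544]
orientation: [0.0, 0.713, 0.701, -0.001]
force: [-3.8, 1.0, 12.9]
grip_width: 0.447
grip_force: 5.9
```

Call:
{"name": "jog_arm", "arguments": {"targets": [{"gripper": -0.1, "delta_pos": [0, 0, -0.03], "twist": [0, 0, 0]}, {"gripper": -0.1, "delta_pos": [0, 0, -0.06], "twist": [0, 0, 0]}, {"gripper": -0.1, "delta_pos": [0, 0, -0.06], "twist": [0, 0, 0]}]}}

```text
clock: 3.77
tool_pos: [0.4838, -0.2765, 0.0656]
orientation: [0.001, 0.713, 0.701, 0.001]
force: [0.4, 0.4, 0.3]
grip_width: 0.451
grip_force: 0.0
```

```bash
sed -i 's/m\[:,:225\]=0;m\[:,430:\]=0;m\[240:\]=0/m[:,:170]=0;m[:,460:]=0;m[275:]=0/; s/red\[:,:225\]=0;red\[:,430:\]=0/red[:,:150]=0;red[:,480:]=0;red[320:]=0/' meas.py; python3 meas.py pics/w3.png
```

```text
tool [ 0.4838 -0.2765  0.0656] F [0.4363 0.4081 0.3184] t 3.77
roller px ((316.0, 241.5), (65.0, 222.0), 90.0) pos [ 0.4816 -0.2828] yaw -0.0184 len 0.1236
line [ 0.4078 -0.1949] [ 0.5496 -0.1972] yaw -0.0166 roller in mark x,y 0.004288795832275264 -0.08663173338463746
```

View pics/w3.png

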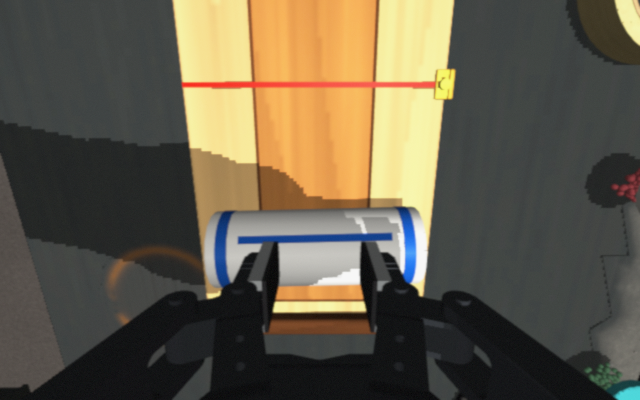

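The wrist view shows the roller rolled forward to rows 209–288, still square to the line at row 85; the fingertips are at about row 245.

Call:
{"name": "jog_arm", "arguments": {"targets": [{"gripper": -0.1, "delta_pos": [-0.085, 0, 0], "twist": [0, 0, 0]}, {"gripper": -0.1, "delta_pos": [-0.085, 0, 0.04], "twist": [0, 0, 0]}, {"gripper": -0.1, "delta_pos": [-0.085, 0, 0.06], "twist": [0, 0, 0]}, {"gripper": -0.1, "delta_pos": [-0.085, 0, 0.06], "twist": [0, 0, 0]}, {"gripper": -0.1, "delta_pos": [-0.06, 0, 0.06], "twist": [0, 0, 0]}, {"gripper": -0.1, "delta_pos": [-0.035, 0, 0.06], "twist": [0, 0, 0]}, {"gripper": -0.1, "delta_pos": [-0.005, 0, 0.06], "twist": [0, 0, 0]}, {"gripper": -0.1, "delta_pos": [0.025, 0, 0.06], "twist": [0, 0, 0]}, {"gripper": -0.1, "delta_pos": [0.055, 0, 0.06], "twist": [0, 0, 0]}, {"gripper": -0.1, "delta_pos": [0.08, 0, 0.06], "twist": [0, 0, 0]}, {"gripper": -0.1, "delta_pos": [0.095, 0, 0.06], "twist": [0, 0, 0]}, {"gripper": -0.1, "delta_pos": [0.095, 0, 0.06], "twist": [0, 0, 0]}]}}

```text
clock: 4.82
tool_pos: [0.4825, -0.2568, 0.0542]
orientation: [-0.0, 0.713, 0.701, -0.001]
force: [-6.2, 1.6, 17.8]
grip_width: 0.451
grip_force: 8.9
```

Call:
{"name": "jog_arm", "arguments": {"targets": [{"gripper": -0.1, "delta_pos": [0, 0, 0], "twist": [0, 0, 0]}, {"gripper": -0.1, "delta_pos": [0, 0, -0.03], "twist": [0, 0, 0]}, {"gripper": -0.1, "delta_pos": [0, 0, -0.06], "twist": [0, 0, 0]}, {"gripper": -0.1, "delta_pos": [0, 0, -0.06], "twist": [0, 0, 0]}]}}

```text
clock: 5.15
tool_pos: [0.4835, -0.2568, 0.0647]
orientation: [0.0, 0.713, 0.701, 0.0]
force: [0.8, 0.1, -0.1]
grip_width: 0.451
grip_force: 0.0
```

```bash
sed -i 's/m\[275:\]=0/m[295:]=0/' meas.py; python3 meas.py pics/w4.png
```

```text
tool [ 0.4835 -0.2568  0.0647] F [ 0.8178  0.0604 -0.112 ] t 5.15
roller px ((315.4343566894531, 248.34112548828125), (74.409423828125, 223.27761840820312), 88.58557891845703) pos [ 0.4809 -0.2668] yaw 0.0095 len 0.1244
line [ 0.4073 -0.1949] [ 0.5495 -0.1974] yaw -0.0174 roller in mark x,y 0.0036929881590080423 -0.07062587886973803
```

Call:
{"name": "jog_arm", "arguments": {"targets": [{"gripper": -0.1, "delta_pos": [-0.09, 0, 0], "twist": [0, 0, 0]}, {"gripper": -0.1, "delta_pos": [-0.09, 0, 0.04], "twist": [0, 0, 0]}, {"gripper": -0.1, "delta_pos": [-0.09, 0, 0.056], "twist": [0, 0, 0]}, {"gripper": -0.1, "delta_pos": [-0.09, 0, 0.056], "twist": [0, 0, 0]}, {"gripper": -0.1, "delta_pos": [-0.065, 0, 0.056], "twist": [0, 0, 0]}, {"gripper": -0.1, "delta_pos": [-0.04, 0, 0.056], "twist": [0, 0, 0]}, {"gripper": -0.1, "delta_pos": [-0.01, 0, 0.056], "twist": [0, 0, 0]}, {"gripper": -0.1, "delta_pos": [0.02, 0, 0.056], "twist": [0, 0, 0]}, {"gripper": -0.1, "delta_pos": [0.05, 0, 0.056], "twist": [0, 0, 0]}, {"gripper": -0.1, "delta_pos": [0.075, 0, 0.056], "twist": [0, 0, 0]}, {"gripper": -0.1, "delta_pos": [0.09, 0, 0.056], "twist": [0, 0, 0]}, {"gripper": -0.1, "delta_pos": [0.09, 0, 0.056], "twist": [0, 0, 0]}]}}

```text
clock: 6.2
tool_pos: [0.4826, -0.2386, 0.0544]
orientation: [-0.001, 0.713, 0.701, -0.001]
force: [-5.3, 1.0, 16.0]
grip_width: 0.45
grip_force: 8.0
```

Call:
{"name": "jog_arm", "arguments": {"targets": [{"gripper": -0.1, "delta_pos": [0, 0, 0], "twist": [0, 0, 0]}, {"gripper": -0.1, "delta_pos": [0, 0, -0.03], "twist": [0, 0, 0]}, {"gripper": -0.1, "delta_pos": [0, 0, -0.056], "twist": [0, 0, 0]}, {"gripper": -0.1, "delta_pos": [0, 0, -0.056], "twist": [0, 0, 0]}]}}

```text
clock: 6.53
tool_pos: [0.4837, -0.2386, 0.0645]
orientation: [0.0, 0.713, 0.701, 0.0]
force: [0.3, -0.2, -0.7]
grip_width: 0.452
grip_force: 0.0
```

```bash
python3 meas.py pics/w5.png
```

```text
tool [ 0.4837 -0.2386  0.0645] F [ 0.2888 -0.1719 -0.6813] t 6.53
roller px ((314.461669921875, 246.16268920898438), (74.2770004272461, 225.16864013671875), 89.22578430175781) pos [ 0.4805 -0.2472] yaw -0.0026 len 0.1251
line [ 0.4081 -0.195 ] [ 0.5498 -0.1972] yaw -0.0156 roller in mark x,y 0.002335144230980862 -0.051023483541015324
```

Call:
{"name": "jog_arm", "arguments": {"targets": [{"gripper": -0.1, "delta_pos": [-0.09, 0, 0], "twist": [0, 0, 0]}, {"gripper": -0.1, "delta_pos": [-0.09, 0, 0.04], "twist": [0, 0, 0]}, {"gripper": -0.1, "delta_pos": [-0.09, 0, 0.056], "twist": [0, 0, 0]}, {"gripper": -0.1, "delta_pos": [-0.09, 0, 0.056], "twist": [0, 0, 0]}, {"gripper": -0.1, "delta_pos": [-0.065, 0, 0.056], "twist": [0, 0, 0]}, {"gripper": -0.1, "delta_pos": [-0.04, 0, 0.056], "twist": [0, 0, 0]}, {"gripper": -0.1, "delta_pos": [-0.01, 0, 0.056], "twist": [0, 0, 0]}, {"gripper": -0.1, "delta_pos": [0.02, 0, 0.056], "twist": [0, 0, 0]}, {"gripper": -0.1, "delta_pos": [0.05, 0, 0.056], "twist": [0, 0, 0]}, {"gripper": -0.1, "delta_pos": [0.075, 0, 0.056], "twist": [0, 0, 0]}, {"gripper": -0.1, "delta_pos": [0.09, 0, 0.056], "twist": [0, 0, 0]}, {"gripper": -0.1, "delta_pos": [0.09, 0, 0.056], "twist": [0, 0, 0]}]}}

```text
clock: 7.58
tool_pos: [0.4828, -0.2206, 0.0545]
orientation: [-0.001, 0.713, 0.701, -0.001]
force: [-5.4, -0.4, 16.9]
grip_width: 0.447
grip_force: 8.2
```

Call:
{"name": "jog_arm", "arguments": {"targets": [{"gripper": -0.1, "delta_pos": [0, 0, 0], "twist": [0, 0, 0]}, {"gripper": -0.1, "delta_pos": [0, 0, -0.03], "twist": [0, 0, 0]}, {"gripper": -0.1, "delta_pos": [0, 0, -0.056], "twist": [0, 0, 0]}, {"gripper": -0.1, "delta_pos": [0, 0, -0.056], "twist": [0, 0, 0]}]}}

```text
clock: 7.92
tool_pos: [0.484, -0.2206, 0.0645]
orientation: [0.0, 0.713, 0.701, 0.0]
force: [0.7, -1.5, -0.0]
grip_width: 0.449
grip_force: 0.0
```

```bash
python3 meas.py pics/w6.png
```

```text
tool [ 0.484  -0.2206  0.0645] F [ 0.726  -1.497  -0.0003] t 7.92
roller px ((313.4091491699219, 244.00205993652344), (74.41259765625, 225.39633178710938), 88.69805145263672) pos [ 0.4803 -0.2277] yaw 0.0075 len 0.125
line [ 0.4086 -0.1948] [ 0.5499 -0.1974] yaw -0.018 roller in mark x,y 0.0016536577655549205 -0.03163625605516391
```

View pics/w6.png

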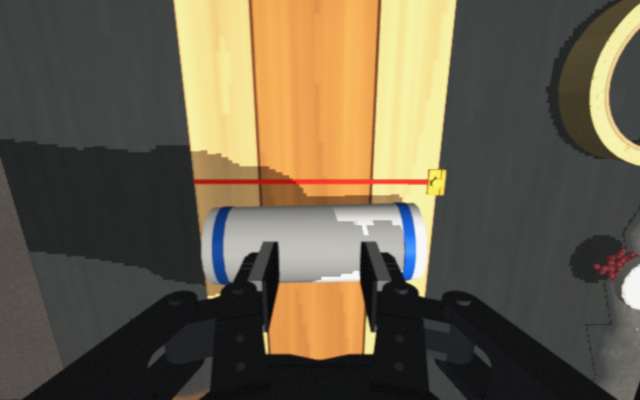

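The wrist view shows the roller at rows 204–283, square, with the red line at row 182 ahead of it. The clip at (436,182) clears the roller's end.

Call:
{"name": "jog_arm", "arguments": {"targets": [{"gripper": -0.1, "delta_pos": [-0.08, 0, 0], "twist": [0, 0, 0]}, {"gripper": -0.1, "delta_pos": [-0.08, 0, 0.04], "twist": [0, 0, 0]}, {"gripper": -0.1, "delta_pos": [-0.08, 0, 0.056], "twist": [0, 0, 0]}, {"gripper": -0.1, "delta_pos": [-0.08, 0, 0.056], "twist": [0, 0, 0]}, {"gripper": -0.1, "delta_pos": [-0.06, 0, 0.056], "twist": [0, 0, 0]}, {"gripper": -0.1, "delta_pos": [-0.035, 0, 0.056], "twist": [0, 0, 0]}, {"gripper": -0.1, "delta_pos": [-0.01, 0, 0.056], "twist": [0, 0, 0]}, {"gripper": -0.1, "delta_pos": [0.02, 0, 0.056], "twist": [0, 0, 0]}, {"gripper": -0.1, "delta_pos": [0.05, 0, 0.056], "twist": [0, 0, 0]}, {"gripper": -0.1, "delta_pos": [0.07, 0, 0.056], "twist": [0, 0, 0]}, {"gripper": -0.1, "delta_pos": [0.08, 0, 0.056], "twist": [0, 0, 0]}, {"gripper": -0.1, "delta_pos": [0.08, 0, 0.056], "twist": [0, 0, 0]}]}}

```text
clock: 8.97
tool_pos: [0.4833, -0.2048, 0.0545]
orientation: [-0.001, 0.713, 0.701, -0.001]
force: [-5.7, 0.2, 16.3]
grip_width: 0.45
grip_force: 8.2
```

Call:
{"name": "jog_arm", "arguments": {"targets": [{"gripper": -0.1, "delta_pos": [0, 0, 0], "twist": [0, 0, 0]}, {"gripper": -0.1, "delta_pos": [0, 0, -0.03], "twist": [0, 0, 0]}, {"gripper": -0.1, "delta_pos": [0, 0, -0.056], "twist": [0, 0, 0]}, {"gripper": -0.1, "delta_pos": [0, 0, -0.056], "twist": [0, 0, 0]}]}}

```text
clock: 9.3
tool_pos: [0.4843, -0.2046, 0.0645]
orientation: [0.0, 0.713, 0.701, 0.0]
force: [0.1, -0.3, 0.5]
grip_width: 0.448
grip_force: 0.0
```

```bash
python3 meas.py pics/w7.png
```

```text
tool [ 0.4843 -0.2046  0.0645] F [ 0.1386 -0.261   0.503 ] t 9.3
roller px ((312.45941162109375, 241.65472412109375), (74.91598510742188, 225.49501037597656), 88.74095153808594) pos [ 0.48   -0.2103] yaw 0.0066 len 0.1247
line [ 0.408  -0.1951] [ 0.4168 -0.195 ] yaw 0.0115 roller in mark x,y 0.06746162228745185 -0.016077932423680844
```

Call:
{"name": "jog_arm", "arguments": {"targets": [{"gripper": -0.1, "delta_pos": [-0.075, 0, 0], "twist": [0, 0, 0]}, {"gripper": -0.1, "delta_pos": [-0.075, 0, 0.04], "twist": [0, 0, 0]}, {"gripper": -0.1, "delta_pos": [-0.075, 0, 0.056], "twist": [0, 0, 0]}, {"gripper": -0.1, "delta_pos": [-0.075, 0, 0.056], "twist": [0, 0, 0]}, {"gripper": -0.1, "delta_pos": [-0.055, 0, 0.056], "twist": [0, 0, 0]}, {"gripper": -0.1, "delta_pos": [-0.03, 0, 0.056], "twist": [0, 0, 0]}, {"gripper": -0.1, "delta_pos": [-0.005, 0, 0.056], "twist": [0, 0, 0]}, {"gripper": -0.1, "delta_pos": [0.02, 0, 0.056], "twist": [0, 0, 0]}, {"gripper": -0.1, "delta_pos": [0.045, 0, 0.056], "twist": [0, 0, 0]}, {"gripper": -0.1, "delta_pos": [0.065, 0, 0.056], "twist": [0, 0, 0]}, {"gripper": -0.1, "delta_pos": [0.075, 0, 0.056], "twist": [0, 0, 0]}, {"gripper": -0.1, "delta_pos": [0.075, 0, 0.056], "twist": [0, 0, 0]}]}}

```text
clock: 10.35
tool_pos: [0.4836, -0.1898, 0.0545]
orientation: [-0.001, 0.713, 0.701, -0.001]
force: [-5.3, -0.1, 16.7]
grip_width: 0.45
grip_force: 8.3
```

Call:
{"name": "jog_arm", "arguments": {"targets": [{"gripper": -0.1, "delta_pos": [0, 0, 0], "twist": [0, 0, 0]}, {"gripper": -0.1, "delta_pos": [0, 0, 0], "twist": [0, 0, 0]}, {"gripper": -0.1, "delta_pos": [0, 0, -0.03], "twist": [0, 0, 0]}, {"gripper": -0.1, "delta_pos": [0, 0, -0.1], "twist": [0, 0, 0]}, {"gripper": -0.1, "delta_pos": [0, 0, -0.25], "twist": [0, 0, 0]}, {"gripper": -0.1, "delta_pos": [-0.2, 0, -0.4], "twist": [0, 0, 0]}, {"gripper": -0.1, "delta_pos": [-0.4, 0, -0.6], "twist": [0, 0, 0]}, {"gripper": -0.1, "delta_pos": [-0.4, 0, -0.6], "twist": [0, 0, 0]}, {"gripper": -0.1, "delta_pos": [-0.4, 0, -0.6], "twist": [0, 0, 0]}, {"gripper": -0.1, "delta_pos": [-0.4, 0, -0.6], "twist": [0, 0, 0]}]}}

```text
clock: 11.18
tool_pos: [0.4828, -0.271, 0.1731]
orientation: [0.0, 0.714, 0.7, 0.0]
force: [0.4, 0.1, -0.9]
grip_width: 0.455
grip_force: 0.0
```

```bash
python3 meas.py pics/w8.png; python3 - <<'E'
from h import *
cv2.imwrite('pics/top8.png',vision.camera('top')[:,:,::-1])
a=cv2.imread('pics/w8.png'); b=cv2.imread('pics/top8.png')[190:255,290:410]
cv2.imwrite('pics/c8.png',np.vstack([a[:300],cv2.resize(b,(554,300),interpolation=cv2.INTER_CUBIC).copy() if 0 else cv2.copyMakeBorder(cv2.resize(b,(540,292),interpolation=cv2.INTER_CUBIC),0,0,0,100,0)]))
E
```

```text
tool [ 0.4828 -0.271   0.1731] F [ 0.438   0.1229 -0.9251] t 11.18
roller px ((314.238525390625, 91.1331787109375), (56.44119644165039, 152.4568328857422), 88.21009063720703) pos [ 0.4802 -0.1926] yaw 0.0096 len 0.1217
line [ 0.4074 -0.1941] [ 0.4109 -0.1946] yaw -0.1204 roller in mark x,y 0.07030006405239214 0.010230840183750974
```

View pics/c8.png

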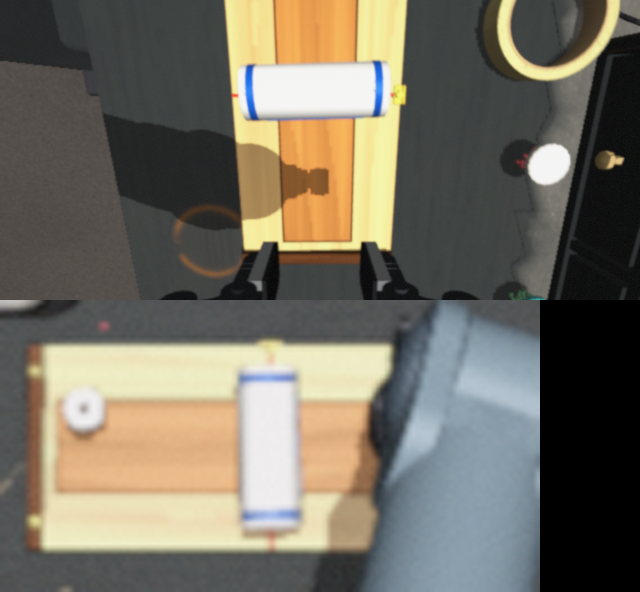

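The roller sits over the red line in both views. In the wrist view it is at (314,91) with the line showing at row 95; in the top crop it spans columns 239–301 with the line at 271. That puts it 2–3 mm past the line, about 0.03 rad off square, with the fingers clear.

```bash
python3 -c "
from meas import *
measure(); print(arm.hand_in())"
```

```text
tool [ 0.4818 -0.2677  0.171 ] F [-0.1706  0.9494 -0.285 ] t 11.28
roller px ((316.75286865234375, 95.94952392578125), (57.01557159423828, 153.3180389404297), 88.61408233642578) pos [ 0.4803 -0.1928] yaw 0.0074 len 0.1221
line [ 0.4072 -0.1945] [ 0.4116 -0.1946] yaw -0.0157 roller in mark x,y 0.07079615886801509 0.0028310490780641935
the job is handed in; nothing more can be done
None
```

I rolled the roller onto the red line with top-only strokes and handed the job in at about 11 s; it lay still about 3 mm past the line and about 0.03 rad off square, with the fingers clear, but the hand-in returned no verdict.

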